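# Hang the dough scraper on the latching peg

### The arm

A 7-joint arm with a two-finger parallel gripper is mounted at the origin on a cart in front of the work surface, level with it; the furniture and walls round the work are solid. World frame = base frame: x ahead of the robot, y to its left, z up, the work surface at z = 0. Lengths are in m, angles in rad, forces in N, time in s.
With the tool pointing down it reaches from about 0.425 to 0.875 m from the base axis. Payload 4.7 kg.
Tool frame: the origin (TCP) lies where the fingers leave the gripper's body, on its centre line; the fingertips stand 70 mm ahead of it and the grasp point (between the pads) lies 51 mm ahead of it; z points along the fingers, y is the line along which they close (so a half turn about z gives the same grasp; the last joint's range is limited). The gripper opens to 87 mm and grips with 3 to 60 N. Pads are 19 mm wide; open, the fingers measure 117 mm over their backs; the gripper's body (75 mm by 190 mm) begins 51 mm behind the grasp point.
Start: joints at [1.305, 0.321, -0.07, 1.45, 0.023, 1.371, -0.057], TCP at [0.179, -0.625, 0.292] pointing down, gripper open.
Joint ranges: [-2.86, 2.86], [-0.3, 2.09], [-1.38, 1.24], [0.06, 2.45], [-1.56, 4.7], [0.09, 2.05], [-2.69, 2.69]. Speed limits (rad/s): [2.57, 2.57, 3.14, 3.14, 3.14, 3.14, 3.14].

### API

Orientations are given as a rotation vector (axis times angle).
In Python, from bench import ctrl gives the robot as it stands.
- The arm moves only by the tool drive_tool, never from a script. Its argument "motion" is a list of rows, each a list of 3 entries, a list of its own where there are three numbers: the shift along the tool's x, y, z in cm, then the turn, a rotation vector about the tool's x, y, z in degrees, then the opening, from -1 (shut) to 1 (fully open). In form: [[[x, y, z], [ax, ay, az], claw], ...]. A call has 1 to 12 rows; each row shifts and turns the commanded pose from where the row before left it, along the tool's axes as they then stand; what a row does not reach is not made up. A row lasts 1/8 s, in which the tool goes at most 62.5 mm and 10.7 degrees, less where a joint would pass 70% of its speed; a pose out of reach is approached as far as the arm can. A call with a gripper value outside its range is refused whole. The fingers move at their own pace and stop on an object; "force" is the grip in N (left out, the last holds). Time passes only in rows, so rows that do not move let the fingers close. It gives the time, the measured TCP pose, the force, the opening and the grip force at its end, in the units of the state.
- ctrl.get_state(): the state, without advancing time (a new reading comes with each control period).
- ctrl.get_image(name): name is "scene" or "top"; returns the picture (400x640x3 uint8, red, green, blue); there is no depth.
- ctrl.calibration(name): a dict with "K" (3x3 intrinsics, pixels), "distortion" ([k1, k2, p1, p2, k3] as OpenCV has them; the pictures are not rectified), "origin" and "attitude" of the camera in the world. Camera axes: x right, y up, looking along -z (the intrinsics and any distortion apply to the point x, -y, -z); pixel columns grow to the right and rows downward; lengths in m; the calibration is good to about 2 mm. A picture is of the moment at which its call begins. calibration takes no time and is no camera call.
- ctrl.close_job(): hands the job in; it is judged then, once.
The state is a dict: "time": time; "joint_positions": joint angles; "qd": joint speeds; "joint_torque": joint torques, N m; "position": TCP position; "tool_rot": TCP orientation; "ft_force": force on the tool from outside, world axes, zero at the start; "torque": the same for the moment, N m; "grip_width": opening from 0.0 (shut) to 1.0 (fully open); "grip_force": force on a finger pad.
Only numpy, scipy, OpenCV 4.12 (cv2) and the standard library are available. Lean on these libraries where they do the work, as an engineer would, in place of code of your own. Each camera call takes 0.05 s, during which the arm holds its last target. There are 200 camera calls.

### The job

Take the dough scraper out of the drying block and hang it by the hole in its blade on the peg of the stand: press the blade in along the peg, lifting the flap under the peg and driving back the sprung plate, until the flap drops behind the blade and keeps it there with the sprung plate still pressed in. Push gently (under 18 N on the stand), let go, and leave the cutters and the brush where they are.

Things in the scene. Friction and masses are not known exactly. Their poses are not given: they have to be found in the camera images.
- scraper: Loose dough scraper, 0.2 kg: plain steel blade 3 mm thick (x), 96 mm wide (y), under a wooden grip bar. Origin: middle of the blade's lower edge, z up the blade. Hole 28 x 28 mm through the blade at z = 50 to 78 mm, y = -14 to 14. Front and back alike. Starts upright in the drying block's slot, yaw within 0.5 rad of the robot's.
- scraper_grip (a point): Middle of the scraper's wooden grip, 114 mm above the blade's lower edge and 50 mm above the hole's centre; hold it here from above, across its thickness. The bar is 18 mm thick (x), 100 mm long (y), 28 mm high (z = 98 to 126 mm of the scraper).
- scraper_eye (a point): Centre of the square hole in the scraper's blade, 64 mm above its lower edge; axes as the scraper's.
- drying_block: Fixed wooden block 70 x 150 x 40 mm with a slot 6 mm wide, 102 mm long in its top; origin at the centre of its underside. The blade stands 30 mm deep in the slot with play and may lean a little.
- stand: Fixed stand: wooden base 180 x 150 x 18 mm, post 30 x 36 mm, on it a round steel head 32 mm in diameter, top 156 mm above the table. Origin on the table under the post. The peg points along the stand's -x, towards the robot (yaw within 0.3 rad). Nothing on the peg stands over 16 mm above its axis.
- peg_axis (a point): On the peg's axis at the head's front face, 140 mm up; x runs along the peg into the head. The peg is a level 10 mm rod, clamped so that its tip is 108 to 158 mm out from here (-x): HOW FAR IS NOT REPORTED, see or feel it. Inward from the tip: flap pivot at 23 mm, plate's face just behind it, spring barrel (24 mm diameter) at 69 mm. All of it goes with the rod.
- flap (a joint): Dark steel flap 14 mm wide, 3 mm thick, hinged under the peg, reaching 33 mm below its axis. 0 rad = hanging, on a stop (no swing towards the robot); positive = swung inward and up, to 1.4. Needs under 0.5 N, falls by itself. The hole's lower edge lifts it to about 1 and clears its end soonest if the hole's upper edge is within 4 mm of the peg; it then drops on the robot's side of the blade.
- plate (a joint): Sprung aluminium horseshoe plate, 48 mm wide, round peg and flap. 0 m = out; grows as the blade drives it in; hard stop 0.0275, then force climbs steeply. Spring 2 N at 0, 7.5 N at the stop. The flap drops behind the blade only at about 0.022 to 0.025 (7 N). Latched and let go, it stands at about 0.004, pressing the blade on the flap.
- cutter_round: Round tinplate pastry cutter, 66 mm diameter, 41 mm high, loose on the table; leave alone.
- cutter_fluted: Fluted tinplate pastry cutter, 54 mm diameter, 39 mm high, loose on the table; leave alone.
- pastry_brush: Pastry brush, 182 x 39 x 12 mm, loose on the table; leave alone.
Things that resemble listed ones, but are neither listed nor needed, are in the scene too. There is more than one size of the drying_block; the one meant has the size given above. Of the things that look like the scraper, the larger one is meant.

How it is judged:
On the way, in this order (a step that is already met when the one before it is completed fails the run):
1. the scraper is out of the drying block (z of scraper_eye in the frame of drying_block above 0.104 m), for 0.1 s.
2. with the peg through its hole the blade swings the flap up (y of scraper_eye in the frame of peg_axis between -0.014 and 0.014 m and z of scraper_eye in the frame of peg_axis between -0.014 and 0.011 m and value of joint flap above 0.5 rad), for 0.05 s.
At the end, for the whole second after the job is handed in: The scraper hangs still on the peg, let go, upright within 0.2 rad and square to the peg within 0.2 rad, the peg through its hole; the flap hangs down (under 0.12 rad) in front of the blade and the blade keeps the sprung plate pressed in by 2 to 9 mm (y of scraper_eye in the frame of peg_axis between -0.014 and 0.014 m and z of scraper_eye in the frame of peg_axis between -0.014 and 0.011 m and value of joint flap below 0.12 rad and value of joint plate between 0.002 and 0.009 m and angle between scraper's own z axis and vertical below 0.2 rad and angle between the x axis of scraper and the x axis of peg_axis, either way round below 0.2 rad and linear speed of scraper below 0.02 m/s and contact force between scraper and the fingers below 0.1 N); the robot touches nothing.
It fails at once if the scraper is pushed against the stand or anything on it with more than 18 N (contact force between scraper and stand above 18 N).
It fails at once if the robot presses on the stand or anything on it with more than 18 N (contact force between any of the fingers, the arm and stand above 18 N).
It fails at once if a cutter or the brush is moved by more than 30 mm (distance of any of cutter_round, cutter_fluted, pastry_brush from where it was at the start of the episode above 0.03 m).
It also fails if it takes over 61 s, if anything falls off the work surface, if the arm or the gripper's body presses on something with over 40 N, if the wrist force passes 120 N, or if a joint passes its speed limit or range.

## Working session

There is one attempt and no reset: what is moved stays moved. The work goes in short steps, Python scripts to look and compute and a tool call to move; the robot and the scene stay as the last step left them, time stands still between calls to the robot, and variables do not carry over. Pictures are saved under pics/ and viewed, at most 10 in all, crops included, and the job is handed in when it is done.

Besides the shell and the picture viewer there is one more tool, called after ">>>" as a command line: name --argument value ..., lists and objects as JSON in quotes. drive_tool: Moves the arm, as the interface text tells. Its arguments: {"type":"object","properties":{"motion":{"type":"array","items":{"type":"array"}},"force":{"type":"number"}},"required":["motion"]}

```bash
mkdir -p pics; ls
python3 - <<'E'
from bench import ctrl
import cv2,numpy as np
np.set_printoptions(precision=4,suppress=True)
print(ctrl.get_state())
for n in("scene","top"):
    c=ctrl.calibration(n);print(n,c)
    cv2.imwrite(f"pics/{n}0.png",ctrl.get_image(n)[:,:,::-1])
E
```

```text
pics
{'time': 0.0, 'joint_positions': array([ 1.3051,  0.3218, -0.0701,  1.4516,  0.0226,  1.3708, -0.0569]), 'qd': array([-0.0004, -0.0016, -0.001 ,  0.0022,  0.0009,  0.0022, -0.0021]), 'joint_torque': array([ -0.0004, -49.1284,  -0.4041, -31.2527,  -0.064 ,   0.0437,
         0.0002]), 'position': array([ 0.1793, -0.6243,  0.2912]), 'tool_rot': array([-3.1091, -0.4378,  0.0006]), 'ft_force': array([-0.2459, -0.4884, -0.4327]), 'torque': array([0.0074, 0.0277, 0.0166]), 'grip_force': 0.0, 'grip_width': 1.000459046619215}
scene {'K': array([[471.8686,   0.    , 319.946 ],
       [  0.    , 471.8686, 202.0078],
       [  0.    ,   0.    ,   1.    ]]), 'distortion': array([-0.1056,  0.    ,  0.    ,  0.    ,  0.    ]), 'origin': array([0.0506, 0.6594, 0.7735]), 'attitude': array([ 0.3385, -1.1683, -2.3525])}
top {'K': array([[409.0947,   0.    , 322.6852],
       [  0.    , 409.0947, 199.2779],
       [  0.    ,   0.    ,   1.    ]]), 'distortion': array([-0.0433,  0.    ,  0.    ,  0.    ,  0.    ]), 'origin': array([ 0.4701, -0.1073,  1.1143]), 'attitude': array([ 0.0765, -0.0463, -1.5532])}
```

View pics/scene0.png

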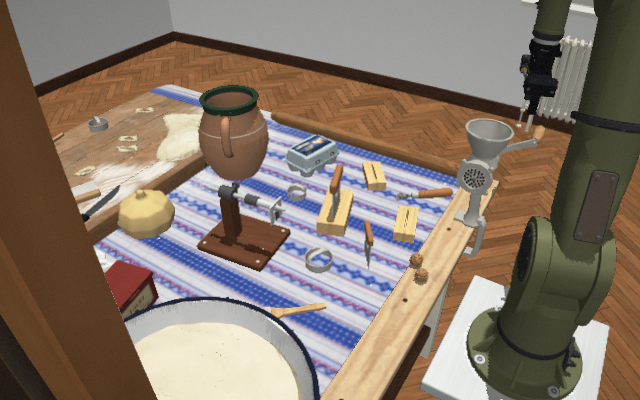

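View pics/top0.png

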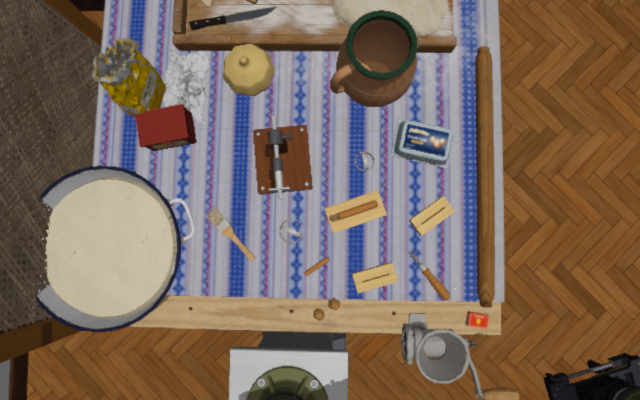

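The top view shows the scraper in its block at about (355,210), the stand at (282,158) with the peg pointing down the image to (281,192), the fluted cutter at (365,160) and the round one at (290,232). The scene view has the scraper at (336,185) and the peg at (230-280,190-215). I'll enlarge both.

Run:
```python
import cv2
a=cv2.imread("pics/top0.png")[115:235,245:395]; cv2.imwrite("pics/topc.png",cv2.resize(a,None,fx=5,fy=5,interpolation=cv2.INTER_CUBIC))
a=cv2.imread("pics/scene0.png")[155:275,195:355]; cv2.imwrite("pics/scenec.png",cv2.resize(a,None,fx=5,fy=5,interpolation=cv2.INTER_CUBIC))
```

```text
(no output)
```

View pics/topc.png

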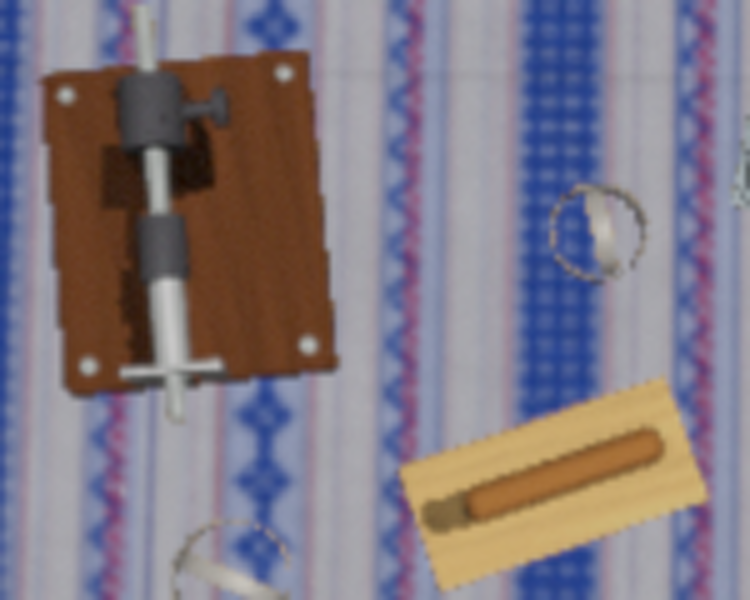

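View pics/scenec.png

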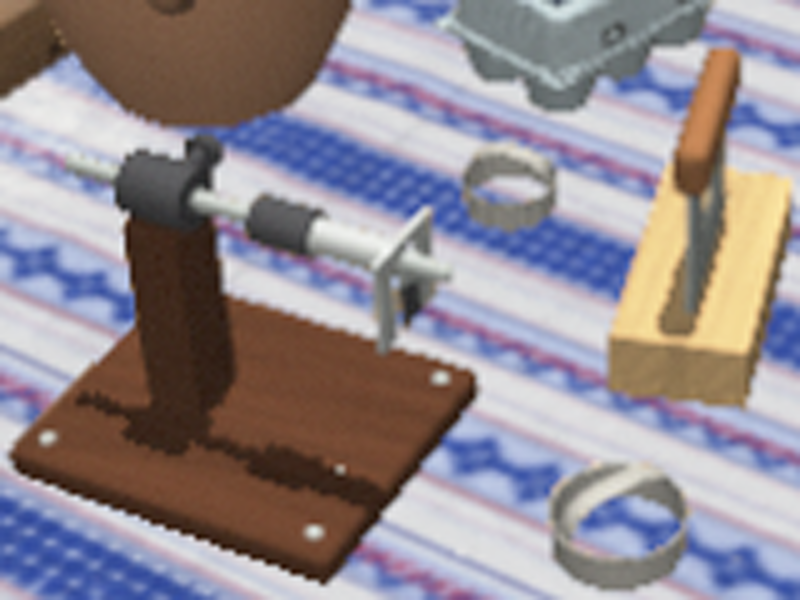

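The top crop shows the grip from (475,505) to (660,440), the peg tip at (176,420), the plate at v≈370, the barrel ending at v≈215 and the head front at v≈150. The scene crop shows the peg tip at (450,275), the dark flap at (412,300) hanging, and the grip from (725,60) to (690,185). Now I'll measure.

```bash
cat > h.py <<'E'
import cv2,numpy as np
from bench import ctrl
from scipy.spatial.transform import Rotation as R
np.set_printoptions(precision=4,suppress=True)
def ray(n,p):
    c=ctrl.calibration(n)
    q=cv2.undistortPoints(np.array(p,float).reshape(-1,1,2),c["K"],c["distortion"])[:,0]
    d=np.c_[q[:,0],-q[:,1],-np.ones(len(q))]
    return np.array(c["origin"]),R.from_rotvec(c["attitude"]).apply(d)
def plane(n,p,z):
    o,d=ray(n,p); return o+d*((z-o[2])/d[:,2])[:,None]
def tri(p1,p2):
    o1,d1=ray("top",[p1]);o2,d2=ray("scene",[p2]);d1=d1[0];d2=d2[0]
    s=np.linalg.lstsq(np.c_[d1,-d2],o2-o1,rcond=None)[0]
    a=o1+s[0]*d1;b=o2+s[1]*d2
    return (a+b)/2,np.linalg.norm(a-b)
def un(c,o): return (np.array(c,float)+.5)/5-.5+np.array(o)
E
python3 - <<'E'
from h import *
T=lambda *c:un(c,(245,115)); S=lambda *c:un(c,(195,155))
# peg axis
pts=np.array([T(146,20),T(150,60),T(158,165),T(161,205),T(166,300),T(169,340),T(176,395),T(177,418)])
P=plane("top",pts,.14);print("peg",P)
print("tip tri",tri(T(177,420),S(452,276)))
print("head front",plane("top",[T(155,150)],.14),"barrel back/front",plane("top",[T(160,214),T(163,278)],.14),"plate",plane("top",[T(122,372),T(222,365)],.14))
c=plane("top",[T(42,77),T(306,52),T(338,367),T(72,393)],.018);print("base",c,c.mean(0),np.linalg.norm(np.diff(c,axis=0),axis=1))
b=plane("top",[T(402,464),T(664,379),T(707,496),T(444,590)],.04);print("block",b,b.mean(0),np.linalg.norm(np.diff(b,axis=0),axis=1))
# grip mask
im=cv2.imread("pics/top0.png");hsv=cv2.cvtColor(im,cv2.COLOR_BGR2HSV)
for n,(x0,x1,y0,y1) in{"top":(325,390,190,235),"scene":(325,347,160,196)}.items():
    im=cv2.imread(f"pics/{n}0.png");hsv=cv2.cvtColor(im,cv2.COLOR_BGR2HSV)
    m=np.zeros(im.shape[:2],np.uint8);m[y0:y1,x0:x1]=255
    m&=cv2.inRange(hsv,(5,130,60),(16,255,210))
    k,l,st,ce=cv2.connectedComponentsWithStats(m);i=1+st[1:,4].argmax()
    m=(l==i).astype(np.uint8);r=cv2.minAreaRect(np.argwhere(m)[:,::-1].astype(np.float32));bx=cv2.boxPoints(r)
    print(n,st[i],r)
    if n=="top":
        g=plane(n,bx,.132);print(g,g.mean(0))
        e=sorted([(np.linalg.norm(g[i]-g[(i+1)%4]),i) for i in range(4)])
        i=e[-1][1];d=g[(i+1)%4]-g[i];print("yaw of grip's long axis",np.arctan2(d[1],d[0]),e)
print("grip ends tri",tri(T(478,505),S(692,178)),tri(T(655,442),S(727,60)))
E
```

```text
peg [[0.7419 0.0348 0.14  ]
 [0.722  0.0323 0.14  ]
 [0.6702 0.0269 0.14  ]
 [0.6506 0.0249 0.14  ]
 [0.6043 0.0212 0.14  ]
 [0.585  0.0193 0.14  ]
 [0.5585 0.0152 0.14  ]
 [0.5474 0.0145 0.14  ]]
tip tri (array([0.5453, 0.0137, 0.1404]), np.float64(0.0027111310593740967))
head front [[0.6775 0.0286 0.14  ]] barrel back/front [[0.6462 0.0253 0.14  ]
 [0.615  0.023  0.14  ]] plate [[ 0.5692  0.0415  0.14  ]
 [ 0.5733 -0.0065  0.14  ]]
base [[ 0.7434  0.1089  0.018 ]
 [ 0.759  -0.0357  0.018 ]
 [ 0.5861 -0.0566  0.018 ]
 [ 0.5698  0.087   0.018 ]] [0.6645 0.0259 0.018 ] [0.1454 0.1741 0.1445]
block [[ 0.533  -0.0923  0.04  ]
 [ 0.5801 -0.2296  0.04  ]
 [ 0.5188 -0.2526  0.04  ]
 [ 0.4673 -0.1154  0.04  ]] [ 0.5248 -0.1725  0.04  ] [0.1451 0.0655 0.1465]
top [338 201  40  18 269] ((357.1500244140625, 209.45001220703125), (6.640783309936523, 41.109615325927734), 71.56504821777344)
[[ 0.5151 -0.1217  0.132 ]
 [ 0.5479 -0.215   0.132 ]
 [ 0.5328 -0.2201  0.132 ]
 [ 0.5    -0.1269  0.132 ]] [ 0.5239 -0.1709  0.132 ]
yaw of grip's long axis -1.232617328439591 [(np.float64(0.015928524047289023), 3), (np.float64(0.015950639516104387), 1), (np.float64(0.0987664131814033), 2), (np.float64(0.09888834773458488), 0)]
scene [330 165  13  28 200] ((336.0000305175781, 178.50003051757812), (7.273237705230713, 28.776723861694336), 18.43494987487793)
grip ends tri (array([ 0.5083, -0.1311,  0.1179]), np.float64(0.001635435631709914)) (array([ 0.5391, -0.2163,  0.1275]), np.float64(0.0032288339770154308))
```

```bash
cat >> h.py <<'E'
def err(pos,yaw,flip=1):
    """tool-frame shift (cm) and turn (deg) to reach TCP pos, pointing down, tool y = flip*scraper x at yaw"""
    s=ctrl.get_state();r=R.from_rotvec(s["tool_rot"])
    y=flip*np.array([np.cos(yaw),np.sin(yaw),0]);z=np.array([0,0,-1.])
    g=R.from_matrix(np.c_[np.cross(y,z),y,z])
    print("t",round(s["time"],2),"pos",s["position"],"shift cm",r.inv().apply(np.array(pos)-s["position"])*100,"turn deg",np.degrees((r.inv()*g).as_rotvec()),"F",s["ft_force"],"w",s["grip_width"],s["grip_force"])
    return s,r
E
python3 - <<'E'
from h import *
s,r=err([.524,-.171,.3],.338);err([.524,-.171,.3],.338,-1);print(r.as_matrix())
print("hopper",tri((441,355),(489,130)))
E
```

```text
t 0.1 pos [ 0.1793 -0.6244  0.2913] shift cm [ 45.6458 -34.0589  -0.821 ] turn deg [ -0.0797  -0.0733 -93.3343] F [0.4228 0.7259 0.115 ] w 1.0020910553875992 0.0
t 0.1 pos [ 0.1793 -0.6244  0.2913] shift cm [ 45.6458 -34.0589  -0.821 ] turn deg [-0.0721  0.0784 86.6656] F [0.4228 0.7259 0.115 ] w 1.0020910553875992 0.0
[[ 0.9611  0.2762 -0.0006]
 [ 0.2762 -0.9611  0.0016]
 [-0.0001 -0.0017 -1.    ]]
hopper (array([ 0.222 , -0.3365,  0.2671]), np.float64(0.0037588139090695273))
```

>>> drive_tool --motion '[[[0,0,-5],[0,0,0],1],[[2,0,-5],[0,0,0],1],[[5,0,0],[0,0,0],1],[[5,0,0],[0,0,0],1],[[5,0,0],[0,0,0],1],[[5,0,0],[0,0,0],1],[[5,-3,0],[0,0,0],1],[[5,-5,0],[0,0,0],1],[[5,-5,0],[0,0,0],1],[[5,-5,0],[0,0,0],1],[[3.6,-5,0],[0,0,0],1],[[0,-5,0],[0,0,0],1]]'

```text
time: 1.6
position: [0.5302, -0.2471, 0.391]
tool_rot: [-3.107, -0.446, 0.0]
ft_force: [-0.8, 0.2, 1.5]
grip_width: 1.002
grip_force: 0.0
```

>>> drive_tool --motion '[[[0,-3,0],[0,0,0],1],[[0,-3,0],[0,0,-9],1],[[0,0,0],[0,0,-9.3],1],[[0,0,0],[0,0,-9.3],1],[[0,0,0],[0,0,-9.3],1],[[0,0,0],[0,0,-9.3],1],[[0,0,0],[0,0,-9.3],1],[[0,0,0],[0,0,-9.3],1],[[0,0,0],[0,0,-9.3],1],[[0,0,0],[0,0,-9.3],1],[[0,0,0],[0,0,-9.3],1],[[0,0,0],[0,0,0],1]]'

```text
time: 3.1
position: [0.5118, -0.1936, 0.3918]
tool_rot: [-1.832, -2.551, 0.0]
ft_force: [0.4, -0.3, 0.3]
grip_width: 1.004
grip_force: 0.0
```

Run:
```python
from h import *
s,r=err([.524,-.171,.3],.338);print(s["joint_positions"])
```

```text
t 3.1 pos [ 0.5118 -0.1936  0.3918] shift cm [1.7438 1.8875 9.1809] turn deg [-0.0362 -0.0273 -0.7385] F [ 0.4214 -0.3283  0.332 ] w 1.0042965739147798 0.0
[ 0.7249  0.0943 -0.4435  1.5324  0.0404  1.5248  0.6064]
```

>>> drive_tool --motion '[[[1.7,1.9,2],[0,0,-0.7],1],[[0,0,5],[0,0,0],1],[[0,0,5],[0,0,0],1],[[0,0,4],[0,0,0],1],[[0,0,3],[0,0,0],1],[[0,0,2],[0,0,0],1],[[0,0,0.7],[0,0,0],1],[[0,0,0],[0,0,0],1]]' --force 10

```text
time: 4.1
position: [0.5244, -0.1714, 0.1752]
tool_rot: [-1.816, -2.563, 0.0]
ft_force: [0.4, -0.4, 0.1]
grip_width: 1.001
grip_force: 0.0
```

Run:
```python
from h import *
s,r=err([.524,-.171,.175],.338)
im=ctrl.get_image("scene")[:,:,::-1];cv2.imwrite("pics/s1.png",cv2.resize(im[60:260,200:440],None,fx=3,fy=3,interpolation=cv2.INTER_CUBIC))
```

```text
t 4.1 pos [ 0.5244 -0.1714  0.1752] shift cm [ 0.0507 -0.0298  0.024 ] turn deg [-0.0159 -0.0132 -0.0089] F [ 0.3673 -0.3699  0.124 ] w 1.0013382915272653 0.0
```

View pics/s1.png

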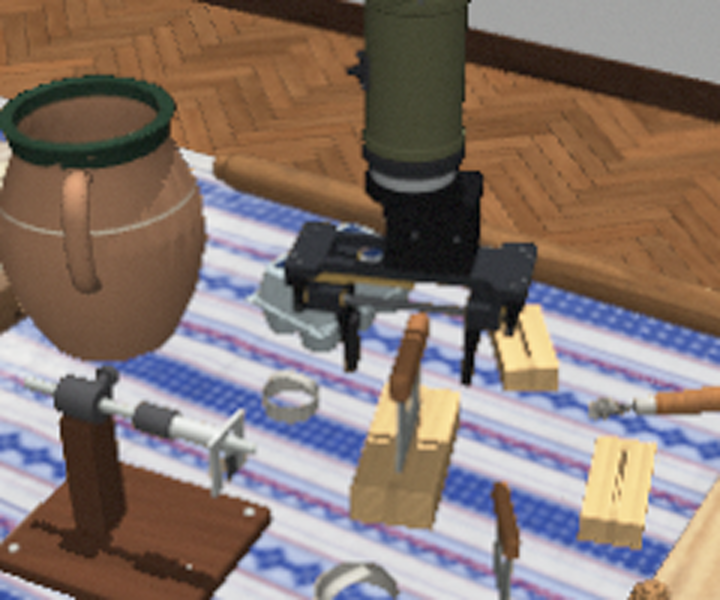

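The fingers stand either side of the grip, at crop (350,340) and (468,340) with the grip at (408,355). Closing and lifting next.

>>> drive_tool --motion '[[[0,0,0],[0,0,0],-1],[[0,0,0],[0,0,0],-1],[[0,0,0],[0,0,0],-1],[[0,0,0],[0,0,0],-1],[[0,0,0],[0,0,0],-1],[[0,0,0],[0,0,0],-1],[[0,0,0],[0,0,0],-1]]' --force 45

```text
time: 5.03
position: [0.5244, -0.1714, 0.1752]
tool_rot: [-1.815, -2.564, 0.0]
ft_force: [0.1, 0.6, -0.4]
grip_width: 0.285
grip_force: 0.0
```

>>> drive_tool --motion '[[[0,0,-1],[0,0,0],-1],[[0,0,-1.5],[0,0,0],-1],[[0,0,-2],[0,0,0],-1],[[0,0,-3],[0,0,0],-1],[[0,0,-3],[0,0,0],-1],[[0,0,-1],[0,0,0],-1],[[0,0,0],[0,0,0],-1]]'

```text
time: 5.9
position: [0.5246, -0.1714, 0.2908]
tool_rot: [1.814, 2.563, 0.0]
ft_force: [-0.6, -0.6, -2.9]
grip_width: 0.205
grip_force: 45.0
```

>>> drive_tool --motion '[[[2,0.5,0],[0,0,0],-1],[[4,1,0],[0,0,0],-1],[[5,1,0],[0,0,0],-1],[[4,1,0],[0,0,0],-1],[[2,0.2,0],[0,0,0],-1],[[0.8,0,0],[0,0,3],-1],[[0,0,0],[0,0,5],-1],[[0,0,0],[0,0,5],-1],[[0,0,0],[0,0,0],-1],[[0,0,0],[0,0,0],-1]]'

```text
time: 7.15
position: [0.4999, 0.0085, 0.2898]
tool_rot: [-2.092, -2.343, 0.001]
ft_force: [0.6, 0.7, -1.9]
grip_width: 0.201
grip_force: 45.0
```

Run:
```python
from h import *
s,r=err([.501,.009,.234],.11)
im=ctrl.get_image("scene")[:,:,::-1];cv2.imwrite("pics/s2f.png",im);cv2.imwrite("pics/s2.png",cv2.resize(im[120:270,190:350],None,fx=4,fy=4,interpolation=cv2.INTER_CUBIC))
```

```text
t 7.15 pos [0.4999 0.0085 0.2898] shift cm [0.0394 0.1198 5.5817] turn deg [-0.0453  0.0011  0.1767] F [ 0.6123  0.723  -1.8863] w 0.20082166342188884 44.95570686645806
```

View pics/s2.png

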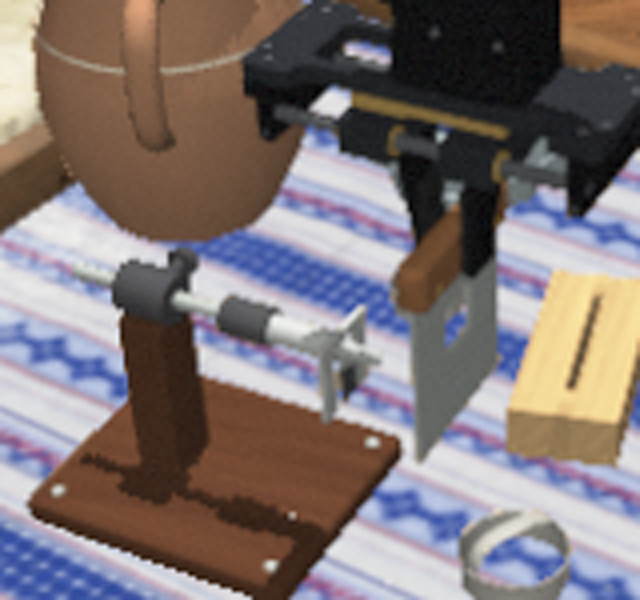

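The scraper hangs from the fingers with its hole at crop (457,320), its bottom corners at (418,462) and (496,362) and the near grip end at (410,285). I'll intersect these rays with the blade plane to get the hole height.

Run:
```python
from h import *
y=.11;n=np.array([np.cos(y),np.sin(y),0]);t=np.array([-np.sin(y),np.cos(y),0]);o0=np.array([.4999,.0085,0])
for c,nm in [((418,462),"bot +y"),((496,362),"bot -y"),((447,318),"hole +y top?"),((467,292),"hole -y top"),((447,347),"hole +y bot"),((467,325),"hole -y bot"),((457,320),"hole c"),((415,312),"blade top +y")]:
    o,d=ray("scene",[(np.array(c)+.5)/4-.5+np.array([190,120])]);d=d[0]
    p=o+d*(n@(o0-o))/(n@d);print(nm,p,"y",t@(p-o0))
```

```text
bot +y [0.4952 0.051  0.1177] y 0.042731915088227435
bot -y [ 0.5055 -0.0421  0.1183] y -0.05089393297483657
hole +y top? [0.4994 0.0135 0.187 ] y 0.004997957851821258
hole -y top [ 0.5019 -0.0095  0.1885] y -0.018124319219346974
hole +y bot [0.4992 0.0146 0.1688] y 0.006129425808495974
hole -y bot [ 0.5018 -0.0085  0.1674] y -0.01709534606578226
hole c [0.5006 0.0026 0.1783] y -0.005948172602402409
blade top +y [0.4957 0.0465 0.2132] y 0.03818990964704696
```

>>> drive_tool --motion '[[[0.4,0,1],[0,0,0],-1],[[0,0,2],[0,0,0],-1],[[0,0,1.3],[0,0,0],-1],[[0,0,0.5],[0,0,0],-1],[[0,0,0],[0,0,0],-1],[[0,0,0],[0,0,0],-1]]'

```text
time: 7.95
position: [0.5001, 0.0128, 0.2428]
tool_rot: [2.093, 2.342, 0.001]
ft_force: [-0.3, 0.3, -2.3]
grip_width: 0.203
grip_force: 45.0
```

Run:
```python
from h import *
s,r=err([.5,.0133,.242],.11)
a=ctrl.get_image("scene")[:,:,::-1];b=ctrl.get_image("top")[:,:,::-1]
u=lambda i:cv2.resize(i,None,fx=5,fy=5,interpolation=cv2.INTER_CUBIC)
cv2.imwrite("pics/s3.png",np.hstack([u(a[165:265,245:325]),u(b[125:225,245:325])]))
```

```text
t 7.95 pos [0.5001 0.0128 0.2428] shift cm [ 0.0512 -0.0029  0.0829] turn deg [0.062  0.0165 0.1313] F [-0.3196  0.2984 -2.3226] w 0.20264574303009714 44.95570463128388
```

View pics/s3.png

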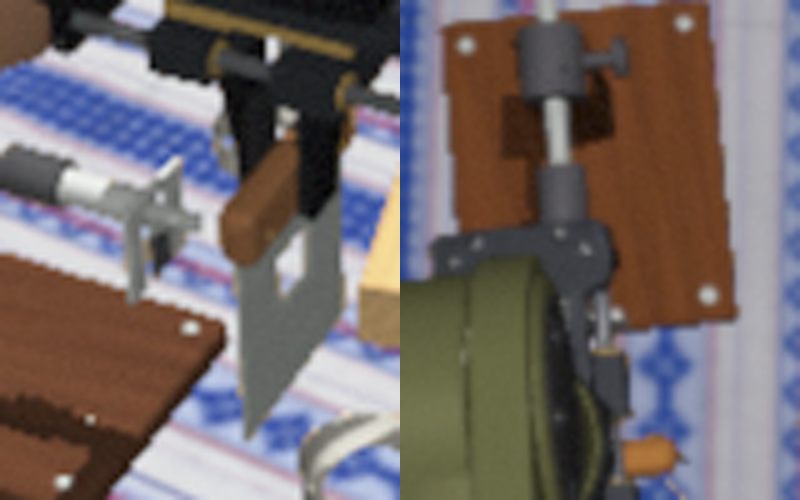

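The left half shows the peg tip at (198,220). Extending its line to the blade gives about (290,243), against a hole centre of about (290,257), so the hole is centred sideways and sits about 7 mm below the axis, as wanted. I'll ease in.

>>> drive_tool --motion '[[[0,1,0],[0,0,0],-1],[[0,2,0],[0,0,0],-1],[[0,1,0],[0,0,0],-1],[[0,0.3,0],[0,0,0],-1],[[0,0.2,0],[0,0,0],-1],[[0,0.2,0],[0,0,0],-1],[[0,0.2,0],[0,0,0],-1],[[0,0,0],[0,0,0],-1]]'

```text
time: 9.05
position: [0.5484, 0.0182, 0.2423]
tool_rot: [2.093, 2.342, -0.0]
ft_force: [0.9, -0.7, -2.0]
grip_width: 0.204
grip_force: 45.0
```

>>> drive_tool --motion '[[[0,0.2,0],[0,0,0],-1],[[0,0.2,0],[0,0,0],-1],[[0,0.2,0],[0,0,0],-1],[[0,0.2,0],[0,0,0],-1],[[0,0.2,0],[0,0,0],-1],[[0,0,0],[0,0,0],-1],[[0,0,0],[0,0,0],-1]]'

```text
time: 9.93
position: [0.5583, 0.0194, 0.2422]
tool_rot: [-2.093, -2.343, 0.0]
ft_force: [-0.1, -0.4, -1.4]
grip_width: 0.205
grip_force: 45.0
```

No resistance, so the peg is through the hole. I'll feel for the hole's upper edge by lowering.

>>> drive_tool --motion '[[[0,0,0.1],[0,0,0],-1],[[0,0,0.1],[0,0,0],-1],[[0,0,0],[0,0,0],-1]]'

```text
time: 10.3
position: [0.5582, 0.0193, 0.2401]
tool_rot: [-2.093, -2.343, 0.0]
ft_force: [0.5, -0.4, -2.2]
grip_width: 0.208
grip_force: 45.0
```

>>> drive_tool --motion '[[[0,0,0.1],[0,0,0],-1],[[0,0,0],[0,0,0],-1]]'

```text
time: 10.55
position: [0.5583, 0.0194, 0.2391]
tool_rot: [-2.093, -2.343, 0.0]
ft_force: [0.8, -0.1, -1.2]
grip_width: 0.205
grip_force: 45.0
```

>>> drive_tool --motion '[[[0,0,0.1],[0,0,0],-1],[[0,0,0],[0,0,0],-1]]'

```text
time: 10.8
position: [0.5583, 0.0194, 0.2381]
tool_rot: [-2.093, -2.343, 0.0]
ft_force: [-0.5, -0.8, -1.5]
grip_width: 0.2
grip_force: 45.0
```

>>> drive_tool --motion '[[[0,0,0.1],[0,0,0],-1],[[0,0,0],[0,0,0],-1]]'

```text
time: 11.05
position: [0.5584, 0.0194, 0.2377]
tool_rot: [2.093, 2.342, -0.0]
ft_force: [-0.6, -0.6, 1.2]
grip_width: 0.204
grip_force: 45.0
```

>>> drive_tool --motion '[[[0,0,0.1],[0,0,0],-1],[[0,0,0],[0,0,0],-1]]'

```text
time: 11.3
position: [0.5585, 0.0195, 0.2374]
tool_rot: [2.093, 2.342, 0.0]
ft_force: [-3.2, -0.4, 6.8]
grip_width: 0.201
grip_force: 45.0
```

>>> drive_tool --motion '[[[0,0,0.05],[0,0,0],-1],[[0,0,0],[0,0,0],-1]]'

```text
time: 11.55
position: [0.5585, 0.0195, 0.2373]
tool_rot: [2.093, 2.342, 0.0]
ft_force: [-3.2, -0.3, 8.6]
grip_width: 0.205
grip_force: 45.0
```

>>> drive_tool --motion '[[[0,0,-0.2],[0,0,0],-1],[[0,0,-0.2],[0,0,0],-1],[[0,0,0],[0,0,0],-1],[[0,0,0],[0,0,0],-1]]'

```text
time: 12.05
position: [0.5582, 0.0193, 0.2393]
tool_rot: [-2.093, -2.342, 0.001]
ft_force: [-0.2, -1.1, -1.7]
grip_width: 0.203
grip_force: 45.0
```

>>> drive_tool --motion '[[[0,0.2,0],[0,0,0],-1],[[0,0.2,0],[0,0,0],-1],[[0,0.2,0],[0,0,0],-1],[[0,0.2,0],[0,0,0],-1],[[0,0,0],[0,0,0],-1]]'

```text
time: 12.68
position: [0.5663, 0.0203, 0.2396]
tool_rot: [-2.093, -2.343, 0.0]
ft_force: [-0.4, 0.6, -2.0]
grip_width: 0.204
grip_force: 45.0
```

>>> drive_tool --motion '[[[0,0.2,0],[0,0,0],-1],[[0,0.2,0],[0,0,0],-1],[[0,0,0],[0,0,0],-1]]'

```text
time: 13.05
position: [0.57, 0.0207, 0.2396]
tool_rot: [-2.093, -2.342, 0.001]
ft_force: [-2.4, -0.6, -1.1]
grip_width: 0.203
grip_force: 45.0
```

>>> drive_tool --motion '[[[0,0.2,0],[0,0,0],-1],[[0,0.2,0],[0,0,0],-1],[[0,0,0],[0,0,0],-1]]'

```text
time: 13.42
position: [0.5741, 0.0212, 0.2396]
tool_rot: [-2.093, -2.342, 0.001]
ft_force: [-2.7, -0.4, 0.1]
grip_width: 0.202
grip_force: 45.0
```

Plate contact came at about x = 0.569, as expected. Continuing gently.

>>> drive_tool --motion '[[[0,0.2,0],[0,0,0],-1],[[0,0.2,0],[0,0,0],-1],[[0,0.2,0],[0,0,0],-1],[[0,0.2,0],[0,0,0],-1],[[0,0.2,0],[0,0,0],-1],[[0,0,0],[0,0,0],-1]]'

```text
time: 14.18
position: [0.5839, 0.0223, 0.2396]
tool_rot: [-2.093, -2.342, 0.001]
ft_force: [-5.9, -0.4, 0.2]
grip_width: 0.204
grip_force: 45.0
```

>>> drive_tool --motion '[[[0,0.2,0],[0,0,0],-1],[[0,0.2,0],[0,0,0],-1],[[0,0.2,0],[0,0,0],-1],[[0,0,0],[0,0,0],-1]]'

```text
time: 14.68
position: [0.5896, 0.0229, 0.2396]
tool_rot: [-2.092, -2.342, 0.002]
ft_force: [-5.8, 0.1, 0.5]
grip_width: 0.205
grip_force: 45.0
```

>>> drive_tool --motion '[[[0,0.1,0],[0,0,0],-1],[[0,0.1,0],[0,0,0],-1],[[0,0,0],[0,0,0],-1]]'

```text
time: 15.05
position: [0.5914, 0.0232, 0.2396]
tool_rot: [-2.092, -2.341, 0.003]
ft_force: [-6.2, -0.8, 1.7]
grip_width: 0.2
grip_force: 45.0
```

>>> drive_tool --motion '[[[0,0.1,0],[0,0,0],-1],[[0,0.1,0],[0,0,0],-1],[[0,0,0],[0,0,0],-1],[[0,0,0],[0,0,0],-1]]'

```text
time: 15.55
position: [0.5932, 0.0233, 0.2395]
tool_rot: [-2.092, -2.341, 0.003]
ft_force: [-7.0, -1.0, 1.1]
grip_width: 0.202
grip_force: 45.0
```

>>> drive_tool --motion '[[[0,0.1,0],[0,0,0],-1],[[0,0,0],[0,0,0],-1],[[0,0,0],[0,0,0],-1]]'

```text
time: 15.92
position: [0.5941, 0.0235, 0.2396]
tool_rot: [-2.092, -2.341, 0.004]
ft_force: [-7.4, 0.3, 0.2]
grip_width: 0.203
grip_force: 45.0
```

>>> drive_tool --motion '[[[0,0.1,0],[0,0,0],-1],[[0,0,0],[0,0,0],-1],[[0,0,0],[0,0,0],-1]]'

```text
time: 16.3
position: [0.5944, 0.0235, 0.2395]
tool_rot: [-2.091, -2.34, 0.006]
ft_force: [-9.7, -0.7, 3.1]
grip_width: 0.201
grip_force: 45.0
```

Run:
```python
from h import *
s,r=err([.57,.021,.2396],.11)
a=ctrl.get_image("scene")[:,:,::-1]
cv2.imwrite("pics/s4.png",cv2.resize(a[175:255,235:315],None,fx=7,fy=7,interpolation=cv2.INTER_CUBIC))
```

```text
t 16.3 pos [0.5944 0.0235 0.2395] shift cm [ 0.0229 -2.4536  0.0056] turn deg [-0.2815  0.0181  0.131 ] F [-9.6728 -0.6519  3.0646] w 0.20100211750619193 44.985519452020526
```

View pics/s4.png

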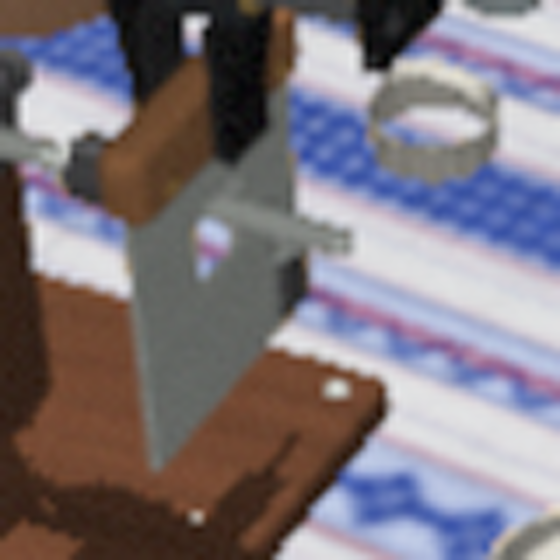

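The force jump means the hard stop has been reached. The dark flap hangs at (293,275) on the robot's side of the blade and the peg runs through the hole at (240,215), so it has latched. I'll ease back until the flap takes the blade, then rest the hole on the peg.

>>> drive_tool --motion '[[[0,-0.3,0],[0,0,0],-1],[[0,-0.4,0],[0,0,0],-1],[[0,-0.4,0],[0,0,0],-1],[[0,-0.4,0],[0,0,0],-1],[[0,-0.3,0],[0,0,0],-1],[[0,-0.2,0],[0,0,0],-1],[[0,-0.1,0],[0,0,0],-1],[[0,0,0],[0,0,0],-1],[[0,0,0],[0,0,0],-1]]'

```text
time: 17.48
position: [0.5752, 0.0213, 0.2396]
tool_rot: [-2.093, -2.343, 0.0]
ft_force: [-4.2, 0.6, -2.6]
grip_width: 0.203
grip_force: 45.0
```

>>> drive_tool --motion '[[[0,-0.1,0],[0,0,0],-1],[[0,0,0],[0,0,0],-1],[[0,0,0],[0,0,0],-1]]'

```text
time: 17.85
position: [0.5742, 0.0212, 0.2396]
tool_rot: [-2.093, -2.342, 0.0]
ft_force: [-2.9, 0.6, -3.8]
grip_width: 0.203
grip_force: 45.0
```

>>> drive_tool --motion '[[[0,-0.1,0],[0,0,0],-1],[[0,0,0],[0,0,0],-1],[[0,0,0],[0,0,0],-1]]'

```text
time: 18.23
position: [0.5732, 0.021, 0.2397]
tool_rot: [2.093, 2.342, -0.0]
ft_force: [-3.2, -1.1, -3.2]
grip_width: 0.202
grip_force: 45.0
```

>>> drive_tool --motion '[[[0,-0.1,0],[0,0,0],-1],[[0,0,0],[0,0,0],-1],[[0,0,0],[0,0,0],-1]]'

```text
time: 18.6
position: [0.5723, 0.0209, 0.2398]
tool_rot: [2.093, 2.342, -0.0]
ft_force: [-2.7, -0.0, -3.4]
grip_width: 0.203
grip_force: 45.0
```

>>> drive_tool --motion '[[[0,-0.1,0],[0,0,0],-1],[[0,0,0],[0,0,0],-1],[[0,0,0],[0,0,0],-1]]'

```text
time: 18.98
position: [0.5713, 0.0208, 0.2398]
tool_rot: [2.093, 2.342, 0.0]
ft_force: [-2.2, -0.1, -3.9]
grip_width: 0.204
grip_force: 45.0
```

>>> drive_tool --motion '[[[0,-0.1,0],[0,0,0],-1],[[0,0,0],[0,0,0],-1],[[0,0,0],[0,0,0],-1]]'

```text
time: 19.35
position: [0.5704, 0.0207, 0.2398]
tool_rot: [2.093, 2.342, 0.0]
ft_force: [-3.0, 0.4, -3.4]
grip_width: 0.202
grip_force: 45.0
```

>>> drive_tool --motion '[[[0,-0.1,0],[0,0,0],-1],[[0,0,0],[0,0,0],-1],[[0,0,0],[0,0,0],-1]]'

```text
time: 19.73
position: [0.5699, 0.0206, 0.2399]
tool_rot: [2.092, 2.342, 0.002]
ft_force: [1.7, 0.2, -5.2]
grip_width: 0.201
grip_force: 45.0
```

The force changed sign, so the flap holds the blade. I'll lower onto the peg and let go.

>>> drive_tool --motion '[[[0,0.05,0.1],[0,0,0],-1],[[0,0,0.1],[0,0,0],-1],[[0,0,0],[0,0,0],-1],[[0,0,0],[0,0,0],-1]]'

```text
time: 20.23
position: [0.5701, 0.0208, 0.2382]
tool_rot: [2.093, 2.342, 0.001]
ft_force: [-0.6, -0.2, 0.9]
grip_width: 0.204
grip_force: 45.0
```

>>> drive_tool --motion '[[[0,0,0],[0,0,0],-0.4],[[0,0,0],[0,0,0],-0.2],[[0,0,0],[0,0,0],0],[[0,0,0],[0,0,0],0],[[0,0,0],[0,0,0],0],[[0,0,0],[0,0,0],0],[[0,0,0],[0,0,0],0],[[0,0,0],[0,0,0],0]]'

```text
time: 21.22
position: [0.5697, 0.0207, 0.2377]
tool_rot: [2.093, 2.343, -0.0]
ft_force: [0.2, 0.1, -0.4]
grip_width: 0.5
grip_force: 0.0
```

Let go; now I'll lift straight up and look.

>>> drive_tool --motion '[[[0,0,-1],[0,0,0],0],[[0,0,-2],[0,0,0],0],[[0,0,-3],[0,0,0],0],[[0,0,-4],[0,0,0],0],[[0,0,-4],[0,0,0],0],[[0,0,0],[0,0,0],0],[[0,0,0],[0,0,0],0]]'

```text
time: 22.1
position: [0.5697, 0.0207, 0.3783]
tool_rot: [2.093, 2.342, 0.0]
ft_force: [-0.2, 0.0, -0.3]
grip_width: 0.5
grip_force: 0.0
```

Run:
```python
from h import *
a=ctrl.get_image("scene")[:,:,::-1]
cv2.imwrite("pics/s5.png",cv2.resize(a[165:255,235:325],None,fx=6,fy=6,interpolation=cv2.INTER_CUBIC))
```

```text
(no output)
```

View pics/s5.png

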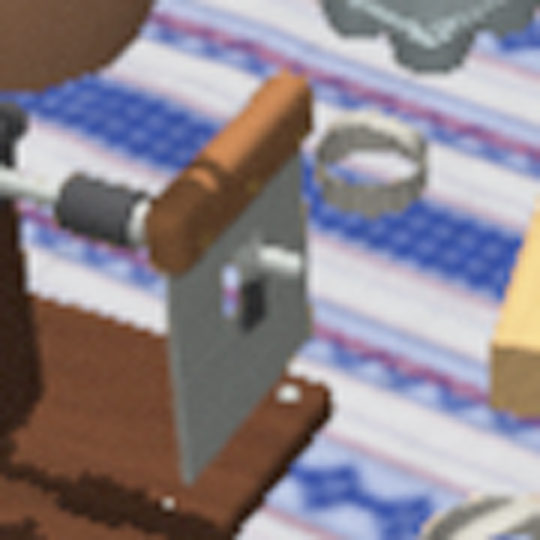

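The scraper hangs upright on the peg, which comes out at (280,258). The dark flap hangs down in front of the blade at (252,300), and the gripper is clear. Handing in.

```bash
python3 -c "
from bench import ctrl
print(ctrl.close_job())"
```

```text
the job is handed in; nothing more can be done
None
```

The scraper hangs on the peg with the flap down in front of the blade, the gripper is clear, and the job is handed in at about 22 s; peak wrist force against the stand was about 10 N, and the hand-in gave no verdict back.

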